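# Unlock the tuning plunger and hold it drawn

### The arm

A 7-joint arm with a two-finger parallel gripper is mounted at the origin on the work surface. World frame = base frame: x ahead of the robot, y to its left, z up, the work surface at z = 0. Lengths are in m, angles in rad, forces in N, time in s.
With the tool pointing down it reaches from about 0.4 to 0.85 m from the base axis. Payload 10.4 kg.
Tool frame: the origin (TCP) lies at the very end of the fingers, on their centre line; the grasp point (between the pads) lies 19 mm behind it (manip.pinch_z is the distance from the TCP to the grasp point, in m); z points along the fingers, y is the line along which they close (so a half turn about z gives the same grasp; the last joint's range is limited). The gripper opens to 85 mm and grips with 20 to 120 N. Pads are 22 mm wide; open, the fingers measure 114 mm over their backs; the gripper's body (76 mm by 85 mm) begins 54 mm behind the grasp point. The pads swing forward as they close: fully open they stand 13 mm farther back than shut.
Start: joints at [1.26, 0.332, -0.065, 1.46, 0.022, 1.35, -0.088], TCP at [0.177, -0.599, 0.231] pointing down, gripper open.
Joint ranges: [-2.6, 2.6], [-0.5, 2.12], [-1.47, 1.34], [0.16, 2.42], [-1.27, 4.41], [0.06, 2.06], [-2.6, 2.6]. Speed limits (rad/s): [2.22, 2.22, 2.79, 2.79, 3.14, 3.14, 3.14].

### API

Orientations are given as a unit quaternion [x, y, z, w].
In Python, from workcell import manip gives the robot as it stands. The module is installed in compiled form; this text tells all that it offers.
- The arm moves only by the shell command python3 -m creep 'ROWS' [OPENING] [FORCE]. ROWS is a JSON object of lists of equal length, an entry for each row: "slide": the shift along the tool's x, y, z in m, a list of three; "twist": the turn about the tool's z in degrees. A call has 1 to 8 rows; each row shifts and turns the commanded pose from where the row before left it, along the tool's axes as they then stand; what a row does not reach is not made up. A row lasts 1/8 s, in which the tool goes at most 62.5 mm and 10.7 degrees, less where a joint would pass 70% of its speed; a pose out of reach is approached as far as the arm can. A call with a gripper value outside its range is refused whole. OPENING is the opening in per cent of the stroke, from 0 (shut) to 100 (fully open), set as the call begins (- or left out, the last holds). The fingers move at their own pace and stop on an object; FORCE is the grip in N (left out, the last holds). Time passes only in rows, so rows that do not move let the fingers close. It gives the time, the measured TCP pose, the force, the opening and the grip force at its end, in the units of the state.
- manip.get_obs(): the state, without advancing time (a new reading comes with each control period).
- manip.camera(name): name is "side" or "top" or "wrist"; returns (picture, depth): 384x512x3 uint8, blue, green, red; 384x512 float32, m along the optical axis (not along the pixel's ray), 0 where there is no reading.
- manip.camera_params(name): a dict with "intrinsics" (3x3 intrinsics, pixels), "R" (3x3) and "t" (3): a world point X has camera coordinates R X + t. Camera axes: x right, y down, z forward; pixel columns grow to the right and rows downward; lengths in m; the calibration is good to about 2 mm. A picture is of the moment at which its call begins: read the wrist's pose just before it. camera_params takes no time and is no camera call; for the wrist camera it gives the pose at the moment of the call.
- manip.hand_in(): hands the job in; it is judged then, once.
The state is a dict: "clock": time; "joint_pos": joint angles; "joint_velocities": joint speeds; "tau": joint torques, N m; "position": TCP position; "ee_rot": TCP orientation; "ft_force": force on the tool from outside, world axes, zero at the start; "torque": the same for the moment, N m; "grip_width": opening from 0.0 (shut) to 1.0 (fully open); "grasp_force": force on a finger pad.
Only numpy, scipy, OpenCV 4.12 (cv2) and the standard library are available. Lean on these libraries where they do the work, as an engineer would, in place of code of your own. Each camera call takes 0.05 s, during which the arm holds its last target. There are 200 camera calls.

### The job

Raise the locking gate by its handle as far as it goes and leave it up, then take the tuning plunger by its knob and draw it gently and straight out of its bore by about 40 mm, without pulling it right out. Finish while still gripping the knob and holding the plunger steady there for the reading, and leave the lamp, the resistor and the slide carriage undisturbed.

Things in the scene. Friction and masses are not known exactly. Their poses are not given: they have to be found in the camera images.
- tuner: fixed: grey block 100 x 70 x 90 mm (x,y,z) on a 12 mm base plate. Origin on the desk under the middle of the block's front face; +x runs into the block, z up. The bore, 15.5 mm wide, runs along x through the block, 70 mm above the desk. Two brass posts, 12 mm thick, 150 mm tall, at x = -19, y = +-46 mm guide the gate.
- plunger: loose steel rod 14 mm thick, 0.26 kg, level in the bore, 95 mm deep; black knob 30 mm wide and long at the robot's end. Origin: knob's centre; +x runs along the rod into the bore. A 32 mm collar lies on the block when fully in: knob then at tuner x = -125 mm, 70 mm above the desk (droops up to 4 mm, starts up to 3 mm out). Drawn along the tuner's -x.
- gate (a joint): height of the steel locking gate, a forked plate 6 mm thick straddling the rod at x = -19 mm of the tuner, just in front of the collar: 0 = down (collar blocked), 0.06 = fully up against its end stop (collar passes from 0.04). Friction keeps it where it is left; lifting takes about 8 N.
- gate_bar (a point): middle of the gate's aluminium handle bar, 10 mm thick, 72 mm long between its legs, lying along the tuner's y, 165 mm above the desk when the gate is down; it is 35 mm above the gate's top edge and stands free above the posts
- lamp: bystander: blue glass pilot lamp jewel in a round metal housing, 48 mm in diameter, 52 mm high, loose; origin under its centre
- resistor: bystander: grey ceramic resistor tube 110 mm long, 28 mm thick, lying on two small steel feet, loose; origin under its centre
- carriage_top (a point): bystander: top centre of the small steel carriage (50 x 46 mm, 47 mm above the desk), which slides easily on a 200 mm linear slide beside the tuner
There are look-alikes about, which are no part of the job. Leave any blue or red look-alike of the plunger alone.

How it is judged:
On the way, in this order (a step that is already met when the one before it is completed fails the run):
1. the gate is raised with the plunger still home (value of joint gate above 0.048 m and x of plunger in the frame of tuner above -0.138 m), for 0.2 s.
2. the plunger is drawn about 40 mm in the fingers (x of plunger in the frame of tuner below -0.153 m and contact force between the fingers and plunger above 2 N), for 0.2 s.
At the end, for the whole second after the job is handed in: the gate is still up (more than 45 of 60 mm), the plunger is drawn 40 mm (+-12 mm) from fully in, in line with its bore within 0.05 rad, still (under 10 mm/s) and gripped by the fingers (over 2 N) (all of step 2 and value of joint gate above 0.045 m and x of plunger in the frame of tuner above -0.177 m and angle between the x axis of plunger and the x axis of tuner, either way round below 0.05 rad and linear speed of plunger below 0.01 m/s); the arm keeps its last pose, push and grip.
It fails at once if plunger pulled out of, or nearly out of, its bore (x of plunger in the frame of tuner below -0.2 m).
It fails at once if plunger forced crooked against its bore (over 40 N) (contact force between plunger and tuner above 40 N).
It fails at once if lamp disturbed (distance of lamp from where it was at the start of the episode above 0.02 m).
It fails at once if resistor disturbed (distance of resistor from where it was at the start of the episode above 0.02 m).
It fails at once if carriage moved (distance of carriage_top from where it was at the start of the episode above 0.02 m).
It also fails if it takes over 48 s, if anything falls off the work surface, if the arm or the gripper's body presses on something with over 40 N, if the wrist force passes 120 N, or if a joint passes its speed limit or range.

## Working session

There is one attempt and no reset: what is moved stays moved. The work goes in short steps, Python scripts to look and compute and a shell command to move; the robot and the scene stay as the last step left them, time stands still between calls to the robot, and variables do not carry over. Pictures are saved under pics/ and viewed, at most 10 in all, crops included, and the job is handed in when it is done.

```bash
mkdir -p pics; cat > h.py <<'E'
import numpy as np,cv2,pickle
from workcell import manip
def shot(n,tag):
    P=manip.camera_params(n); im,d=manip.camera(n); im=np.array(im); d=np.array(d)
    cv2.imwrite(f'pics/{tag}.png',im); pickle.dump((im,d,P),open(f'{tag}.pkl','wb')); return im,d,P
def load(tag): return pickle.load(open(f'{tag}.pkl','rb'))
def pts(d,P):
    K=np.array(P['intrinsics']);R=np.array(P['R']);t=np.array(P['t'])
    v,u=np.mgrid[:d.shape[0],:d.shape[1]]
    c=np.stack([(u-K[0,2])/K[0,0]*d,(v-K[1,2])/K[1,1]*d,d],-1)
    return (c-t)@R
E
python3 - <<'E'
from h import *
o=manip.get_obs();print(o['clock'],o['position'],o['ee_rot'],o['grip_width'])
a=shot('top','top0')[0];b=shot('side','side0')[0]
for n in('top','side'):
    P=manip.camera_params(n);print(n,-np.array(P['R']).T@np.array(P['t']))
E
```

```text
0.0 [ 0.17728986 -0.59895388  0.23053297] [ 9.89662923e-01  1.43411373e-01 -1.32963744e-04 -6.77117176e-04] 0.9986247028402342
top [0.42465718 0.0090919  1.45151721]
side [0.13341569 0.51913985 0.77519484]
```

View pics/top0.png

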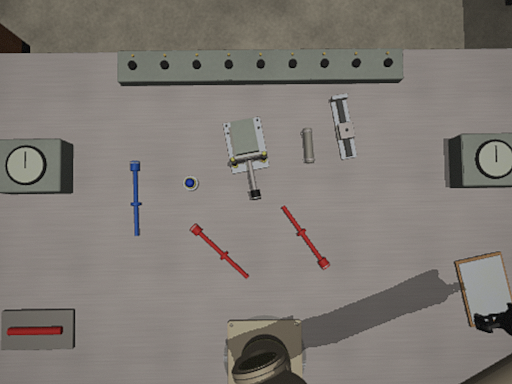

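View pics/side0.png

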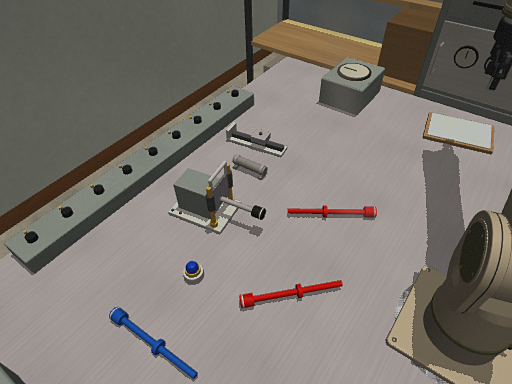

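The top view shows the tuner block at about (245,135), the gate bar and brass posts at (248,157), and the black knob at (255,195). The lamp is at (190,183), the resistor at (308,146) and the carriage at (346,130). The red and blue rods are the look-alikes.

```bash
python3 - <<'E'
from h import *
im,d,P=load('top0'); X=pts(d,P)
print('knob px',X[195,255],'block',X[135,245],'lamp',X[183,190],'res',X[146,308],'carr',X[130,346])
def rect(zl,zh,box,name):
    u0,u1,v0,v1=box
    m=np.zeros(d.shape,bool); m[v0:v1,u0:u1]=1
    m&=(X[...,2]>zl)&(X[...,2]<zh)
    q=X[m]; r=cv2.minAreaRect((q[:,:2]*1000).astype(np.float32)); print(name,m.sum(),r,q[:,2].mean(),q.mean(0))
    return m
rect(.09,.112,(215,275,110,175),'block')
rect(.15,.185,(215,275,130,180),'bar')
rect(.14,.155,(215,275,130,180),'posts')
rect(.05,.1,(235,275,175,210),'knob+rod')
k=(im.max(-1)<50)&(X[...,2]>.03)&(X[...,2]<.1); k[:175]=0;k[210:]=0;k[:,:235]=0;k[:,275:]=0
print(k.sum(),X[k].mean(0),X[k].max(0))
im,d,P=load('side0');X=pts(d,P)
rect(.155,.185,(190,245,150,225),'bar side')
k=(im.max(-1)<60)&(X[...,2]>.03)&(X[...,2]<.1); k[:195]=0;k[230:]=0;k[:,:245]=0;k[:,275:]=0
print(k.sum(),X[k].mean(0),X[k].max(0),X[k].min(0))
o=manip.get_obs()
from scipy.spatial.transform import Rotation as Ro
print(Ro.from_quat(o['ee_rot']).as_matrix())
E
```

```text
knob px [0.50292985 0.02142721 0.0767001 ] block [0.68109616 0.04860179 0.10588402] lamp [0.54414398 0.22126478 0.05241694] res [ 0.65706635 -0.14672438  0.03592031] carr [ 0.70277712 -0.26413858  0.05394364]
block 814 ((667.1298828125, 52.58434295654297), (129.9429168701172, 97.4248046875), 10.539770126342773) 0.1018203307780761 [0.67776991 0.05227055 0.10182033]
bar 114 ((613.4641723632812, 40.81753158569336), (10.33915901184082, 97.98535919189453), 9.770463943481445) 0.16703600635846894 [0.61294631 0.03961741 0.16703601]
posts 32 ((613.2576904296875, 40.855567932128906), (10.293249130249023, 102.95411682128906), 9.980748176574707) 0.14916843399241736 [0.61232392 0.04300602 0.14916843]
knob+rod 166 ((528.7667236328125, 25.61890411376953), (75.61083984375, 28.66447639465332), 10.657832145690918) 0.07616131775643273 [0.52151972 0.02423881 0.07616132]
61 [0.50718958 0.02094359 0.07927056] [0.51793474 0.03361042 0.09022541]
bar side 123 ((610.766845703125, 42.15113830566406), (10.744407653808594, 79.90681457519531), 10.53220272064209) 0.1670201603228583 [0.60910273 0.04501341 0.16702016]
128 [0.50190871 0.02838992 0.07379236] [0.52643866 0.03975925 0.08255024] [0.4874072  0.01039845 0.05644742]
[[ 9.58848368e-01  2.83918308e-01 -4.49124888e-04]
 [ 2.83918652e-01 -9.58847588e-01  1.22533314e-03]
 [-8.27478025e-05 -1.30242362e-03 -9.99999148e-01]]
```

```bash
python3 -m creep '{"slide":[[0.0374,-0.0306,-0.0025],[0.0374,-0.0306,-0.0025],[0.0374,-0.0306,-0.0025],[0.0374,-0.0306,-0.0025],[0.0374,-0.0306,-0.0025],[0.0374,-0.0306,-0.0025],[0.0374,-0.0306,-0.0025],[0.0374,-0.0306,-0.0025]],"twist":[0,0,0,0,0,0,0,0]}'
python3 -m creep '{"slide":[[0.0374,-0.0306,-0.0025],[0.0374,-0.0306,-0.0025],[0.0374,-0.0306,-0.0025],[0.0374,-0.0306,-0.0025],[0.0374,-0.0306,-0.0025],[0.0374,-0.0306,-0.0025],[0.0374,-0.0306,-0.0025],[0.0374,-0.0306,-0.0025]],"twist":[0,0,0,0,0,0,0,0]}'
python3 -m creep '{"slide":[[0,0,0],[0,0,0],[0,0,0],[0,0,0],[0,0,0],[0,0,0],[0,0,0],[0,0,0]],"twist":[-10.5,-10.5,-10.5,-10.5,-10.5,-10.5,-10.5,-10.5]}'
cat >> h.py <<'E'
from scipy.spatial.transform import Rotation as Ro
def pose():
    o=manip.get_obs(); R=Ro.from_quat(o['ee_rot']).as_matrix()
    print('t',round(o['clock'],2),'p',np.round(o['position'],4),'yaw x',round(np.degrees(np.arctan2(R[1,0],R[0,0])),2),'z',np.round(R[:,2],3),'g',round(o['grip_width'],3),round(o['grasp_force'],1),'f',np.round(o['ft_force'],1),'j',np.round(o['joint_pos'],2)); return np.array(o['position']),R
def rel(target):
    p,R=pose(); print('tool delta',np.round((np.array(target)-p)@R,4))
E
python3 - <<'E'
from h import *
pose(); shot('wrist','w0')
E
```

```text
clock: 1.1
position: [0.3954, -0.2782, 0.2512]
ee_rot: [0.99, 0.143, -0.0, 0.0]
ft_force: [0.6, -0.4, 1.0]
grip_width: 0.998
grasp_force: 0.0
clock: 2.1
position: [0.6129, 0.0411, 0.271]
ee_rot: [0.99, 0.143, -0.0, 0.0]
ft_force: [1.2, -0.9, 0.0]
grip_width: 1.002
grasp_force: 0.0
clock: 3.1
position: [0.6121, 0.0399, 0.2709]
ee_rot: [0.637, 0.771, -0.0, -0.0]
ft_force: [1.6, -0.4, 0.2]
grip_width: 1.0
grasp_force: 0.0
t 3.1 p [0.6121 0.0399 0.2709] yaw x 100.83 z [-0.001 -0.    -1.   ] g 1.0 0.0 f [ 1.6 -0.4  0.2] j [ 0.51  0.42 -0.88  1.4   0.32  1.47 -0.16]
```

View pics/w0.png

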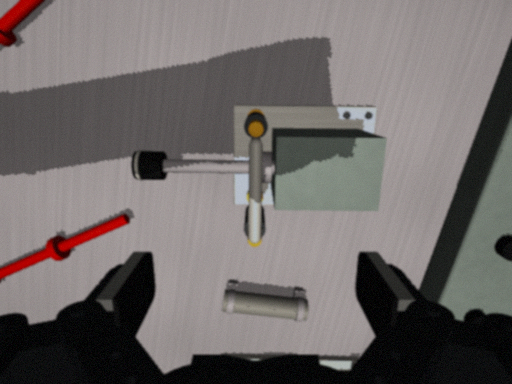

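The wrist view shows the bar upright at column 256, rows 130-240, and the knob at (150,165). The block is at (330,170), and the rod lies nearly along the image rows.

```bash
python3 - <<'E'
from h import *
im,d,P=load('w0'); X=pts(d,P)
def ax(m,n):
    q=X[m]; r=cv2.minAreaRect((q[:,:2]*1000).astype(np.float32));print(n,m.sum(),r,'z',np.percentile(q[:,2],[5,50,95]));return q
B=np.zeros(d.shape,bool);B[90:260,225:285]=1
ax(B&(X[...,2]>.158)&(X[...,2]<.18),'bar')
B[:]=0;B[100:230,270:400]=1
ax(B&(X[...,2]>.096)&(X[...,2]<.11),'block')
B[:]=0;B[140:190,125:170]=1
q=ax(B&(X[...,2]>.04)&(im.max(-1)<60),'knob'); print(q.min(0),q.max(0))
B[:]=0;B[150:180,172:232]=1
q=ax(B&(X[...,2]>.06)&(X[...,2]<.1),'rod');c=np.polyfit(q[:,0],q[:,1],1);print(c,np.degrees(np.arctan(c[0])));print('z slope',np.polyfit(q[:,0],q[:,2],1))
rel([.612,.0415,.146])
E
```

```text
bar 1366 ((610.4197998046875, 41.260623931884766), (9.82691764831543, 80.29986572265625), 10.508708953857422) z [0.16615613 0.16903134 0.17057137]
block 7909 ((678.2711181640625, 52.79560470581055), (100.19061279296875, 70.36193084716797), 10.188871383666992) z [0.10069141 0.10190363 0.10310543]
knob 780 ((549.4805297851562, 54.1273193359375), (143.8218231201172, 36.84180450439453), 35.10912322998047) z [0.06708281 0.07866963 0.08184921]
[0.48785001 0.00854501 0.05613639] [0.59771331 0.11055521 0.41346451]
rod 795 ((557.0206298828125, 31.758161544799805), (60.752811431884766, 14.01754379272461), 11.775900840759277) z [0.06887068 0.07333031 0.07510447]
[ 0.16825429 -0.06156161] 9.55080525080634
z slope [0.02689785 0.05786717]
t 3.15 p [0.6121 0.0398 0.2708] yaw x 101.35 z [-0.001 -0.    -1.   ] g 1.0 0.0 f [-0.4  0.4 -0.6] j [ 0.51  0.42 -0.88  1.4   0.32  1.48 -0.16]
tool delta [0.0017 0.0004 0.1248]
```

```bash
python3 -m creep '{"slide":[[0.001,-0.001,0.03],[0,0,0.03],[0,0,0.03],[0,0,0.025],[0,0,0.01],[0,0,0]],"twist":[1.1,0,0,0,0,0]}'
python3 -m creep '{"slide":[[0,0,0],[0,0,0],[0,0,0],[0,0,0],[0,0,0],[0,0,0],[0,0,0],[0,0,0]],"twist":[0,0,0,0,0,0,0,0]}' 0 40
python3 -c "
from h import *
pose()"
```

```text
clock: 3.9
position: [0.6109, 0.0408, 0.1461]
ee_rot: [0.647, 0.762, -0.0, -0.0]
ft_force: [-0.6, 0.5, 1.3]
grip_width: 0.999
grasp_force: 0.0
clock: 4.9
position: [0.6117, 0.0409, 0.1466]
ee_rot: [0.647, 0.763, 0.001, 0.0]
ft_force: [5.0, -0.3, -0.2]
grip_width: 0.097
grasp_force: 38.9
t 4.9 p [0.6117 0.0409 0.1466] yaw x 99.39 z [ 0.001  0.    -1.   ] g 0.097 38.9 f [ 5.  -0.3 -0.2] j [ 0.5   0.5  -0.84  1.57  0.38  1.25 -0.24]
```

```bash
python3 -m creep '{"slide":[[0,0,-0.007],[0,0,-0.008],[0,0,-0.008],[0,0,-0.008],[0,0,-0.008],[0,0,-0.008],[0,0,-0.008],[0,0,-0.002]],"twist":[0,0,0,0,0,0,0,0]}'
python3 -m creep '{"slide":[[0,0,-0.002],[0,0,-0.001],[0,0,0]],"twist":[0,0,0]}'
python3 - <<'E'
from h import *
pose(); im,d,P=shot('wrist','w1')
E
```

```text
clock: 5.9
position: [0.6116, 0.0408, 0.203]
ee_rot: [0.647, 0.763, 0.001, 0.0]
ft_force: [8.9, 1.1, -7.3]
grip_width: 0.098
grasp_force: 39.0
clock: 6.28
position: [0.6116, 0.0409, 0.2058]
ee_rot: [0.647, 0.763, 0.001, 0.0]
ft_force: [9.8, 1.3, -4.7]
grip_width: 0.095
grasp_force: 39.1
t 6.28 p [0.6116 0.0409 0.2058] yaw x 99.4 z [ 0.001  0.001 -1.   ] g 0.095 39.1 f [ 9.8  1.3 -4.7] j [ 0.51  0.45 -0.86  1.5   0.34  1.35 -0.21]
```

```bash
python3 -m creep '{"slide":[[0,0,-0.001],[0,0,-0.001],[0,0,0],[0,0,0]],"twist":[0,0,0,0]}'
python3 -m creep '{"slide":[[0,0,0],[0,0,0],[0,0,0],[0,0,0],[0,0,0],[0,0,0]],"twist":[0,0,0,0,0,0]}' 100
python3 -m creep '{"slide":[[0,0,-0.02],[0,0,-0.04],[0,0,-0.04],[0,0,0]],"twist":[0,0,0,0]}'
python3 - <<'E'
from h import *
pose(); im,d,P=shot('wrist','w2')
E
```

```text
clock: 6.82
position: [0.6115, 0.0408, 0.2068]
ee_rot: [0.647, 0.763, 0.0, -0.0]
ft_force: [12.9, 1.6, -14.4]
grip_width: 0.096
grasp_force: 38.9
clock: 7.58
position: [0.6111, 0.0408, 0.2083]
ee_rot: [0.647, 0.763, -0.0, 0.0]
ft_force: [0.6, -0.7, -0.4]
grip_width: 1.0
grasp_force: 0.0
clock: 8.07
position: [0.6123, 0.0417, 0.3131]
ee_rot: [0.647, 0.763, 0.002, 0.002]
ft_force: [-0.1, -0.0, -0.4]
grip_width: 1.0
grasp_force: 0.0
t 8.07 p [0.6123 0.0417 0.3131] yaw x 99.4 z [ 0.006  0.001 -1.   ] g 1.0 0.0 f [-0.1 -0.  -0.4] j [ 0.5   0.4  -0.88  1.33  0.3   1.55 -0.18]
```

View pics/w2.png

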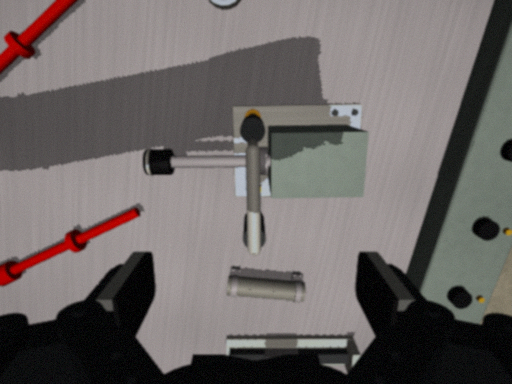

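The gate is up (bar at (254,190), nearer the camera) and the knob is at (158,161), still home. Next I measure the bar height and the knob.

```bash
python3 - <<'E'
from h import *
im,d,P=load('w2'); X=pts(d,P)
B=np.zeros(d.shape,bool);B[115:260,235:275]=1
q=X[B&(X[...,2]>.2)];print('bar',q.mean(0))
B[:]=0;B[135:185,135:185]=1
z=X[...,2]
k=X[B&(z>.055)&(z<.1)]
a=np.radians(10.2);ux=np.array([np.cos(a),np.sin(a)]);uy=np.array([-ux[1],ux[0]])
f=np.array([.6291,.0439])
s=(k[:,:2]-f)@ux;t=(k[:,:2]-f)@uy
for lo in range(-150,-90,5):
    m=(s*1000>=lo)&(s*1000<lo+5)
    if m.sum()>3: print(lo,m.sum(),'t',np.round(np.percentile(t[m],[2,50,98])*1000,1),'ztop',np.percentile(k[m,2],95).round(4))
kp=f-.126*ux; print('knob',kp)
rel([kp[0],kp[1],.27])
E
```

```text
bar [0.60967648 0.0450557  0.23120532]
-145 52 t [-11.1   1.9  14. ] ztop 0.0812
-140 116 t [-14.2   3.1  14.9] ztop 0.0821
-135 115 t [-13.2   2.6  14.6] ztop 0.0817
-130 119 t [-13.2   2.3  14.8] ztop 0.0814
-125 111 t [-13.4   3.4  14.7] ztop 0.0817
-120 117 t [-13.5   2.4  14.5] ztop 0.0818
-115 149 t [-12.3   2.4  14.2] ztop 0.0811
-110 51 t [-6.   1.1  6.7] ztop 0.0747
-105 57 t [-5.9  0.8  6.6] ztop 0.0742
-100 35 t [-5.8  1.6  6.6] ztop 0.0742
knob [0.50509135 0.02158732]
t 8.12 p [0.6117 0.0413 0.3109] yaw x 99.4 z [ 0.004  0.    -1.   ] g 0.998 0.0 f [-0.6  0.1  0. ] j [ 0.5   0.4  -0.88  1.33  0.3   1.55 -0.18]
tool delta [-0.002  -0.1085  0.0405]
```

```bash
python3 -m creep '{"slide":[[-0.002,-0.037,0],[0,-0.037,0],[0,-0.0365,0],[0,0,0],[0,0,0],[0,0,0],[0,0,0],[0,0,0]],"twist":[0,0,0,-10.1,-10.1,-10.1,-10.1,-10.1]}'
python3 -m creep '{"slide":[[0,0,0.02],[0,0,0.02],[0,0,0.02],[0,0,0.02],[0,0,0.02],[0,0,0]],"twist":[-10.1,-10.1,-10.1,-10,0,0]}'
python3 - <<'E'
from h import *
rel([.5031,.0218,.048]); shot('wrist','w3')
E
```

```text
clock: 9.12
position: [0.502, 0.0208, 0.308]
ee_rot: [0.257, 0.966, -0.0, -0.0]
ft_force: [-0.4, 1.2, -1.0]
grip_width: 1.003
grasp_force: 0.0
clock: 9.88
position: [0.5013, 0.0206, 0.2071]
ee_rot: [-0.089, 0.996, 0.0, -0.001]
ft_force: [-0.2, 0.4, 0.1]
grip_width: 0.999
grasp_force: 0.0
t 9.88 p [0.5013 0.0206 0.2071] yaw x -169.82 z [-0.003  0.    -1.   ] g 0.999 0.0 f [-0.2  0.4  0.1] j [ 0.83  0.2  -1.05  1.77  0.18  1.28  1.48]
tool delta [-0.0024  0.0007  0.1591]
```

View pics/w3.png

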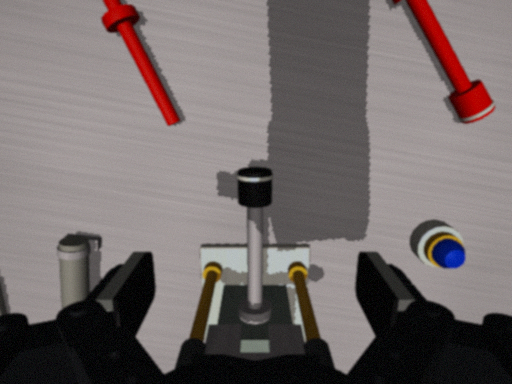

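The knob is centred at (255,187), the rod runs straight down the image to the raised gate, and the fingers straddle column 256. I'll descend and grip.

```bash
python3 -m creep '{"slide":[[-0.0024,0.0007,0.04],[0,0,0.04],[0,0,0.04],[0,0,0.025],[0,0,0.014],[0,0,0],[0,0,0]],"twist":[0,0,0,0,0,0,0]}'
python3 -m creep '{"slide":[[0,0,0],[0,0,0],[0,0,0],[0,0,0],[0,0,0],[0,0,0],[0,0,0],[0,0,0]],"twist":[0,0,0,0,0,0,0,0]}' 0 25
python3 - <<'E'
from h import *
pose()
im,d,P=shot('side','s1');X=pts(d,P)
E
```

```text
clock: 10.8
position: [0.5055, 0.022, 0.0505]
ee_rot: [-0.089, 0.996, -0.0, 0.001]
ft_force: [0.3, -0.2, -0.6]
grip_width: 0.999
grasp_force: 0.0
clock: 11.8
position: [0.5047, 0.0218, 0.0494]
ee_rot: [-0.089, 0.996, -0.0, 0.0]
ft_force: [0.4, -1.3, 2.9]
grip_width: 0.341
grasp_force: 27.1
t 11.8 p [0.5047 0.0218 0.0494] yaw x -169.82 z [ 0. -0. -1.] g 0.341 27.1 f [ 0.4 -1.3  2.9] j [ 0.69  0.42 -0.95  1.93  0.41  1.    1.3 ]
```

View pics/s1.png

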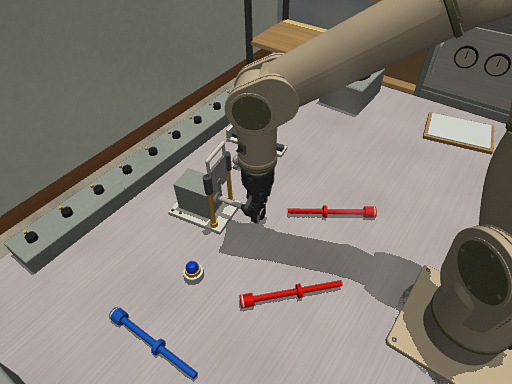

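The gate is up and the knob is in the fingers at (258,210). Drawing it out slowly.

```bash
python3 -m creep '{"slide":[[0.001,0,0],[0.002,0,0],[0.003,0,0],[0.003,0,0],[0.003,0,0],[0.003,0,0],[0.002,0,0],[0,0,0]],"twist":[0,0,0,0,0,0,0,0]}'
python3 -c "
from h import *
pose()"
```

```text
clock: 12.85
position: [0.4871, 0.0187, 0.049]
ee_rot: [-0.089, 0.996, -0.0, -0.001]
ft_force: [-1.0, -0.8, -0.8]
grip_width: 0.339
grasp_force: 26.9
t 12.85 p [0.4871 0.0187 0.049 ] yaw x -169.81 z [-0.001 -0.    -1.   ] g 0.339 26.9 f [-1.  -0.8 -0.8] j [ 0.72  0.39 -0.96  1.97  0.38  0.98  1.32]
```

```bash
python3 -m creep '{"slide":[[0.002,0,0],[0.003,0,0],[0.004,0,0],[0.004,0,0],[0.003,0,0],[0.002,0,0],[0.001,0,0],[0,0,0]],"twist":[0,0,0,0,0,0,0,0]}'
python3 -m creep '{"slide":[[0,0,0],[0,0,0],[0,0,0],[0,0,0]],"twist":[0,0,0,0]}'
python3 - <<'E'
from h import *
pose()
im,d,P=shot('wrist','w4')
c=im[150:,100:420]; c=cv2.resize(c,None,fx=2,fy=2); cv2.imwrite('pics/w4c.png',c)
shot('side','s2')
a=cv2.imread('pics/s2.png')[120:260,150:330]; cv2.imwrite('pics/s2c.png',cv2.resize(a,None,fx=4,fy=4))
E
```

```text
clock: 13.85
position: [0.469, 0.0155, 0.0493]
ee_rot: [-0.089, 0.996, -0.0, -0.0]
ft_force: [-0.3, -0.8, -0.9]
grip_width: 0.339
grasp_force: 26.8
clock: 14.35
position: [0.4691, 0.0155, 0.0492]
ee_rot: [-0.089, 0.996, -0.0, -0.0]
ft_force: [-1.1, -0.3, -1.0]
grip_width: 0.34
grasp_force: 26.8
t 14.35 p [0.4691 0.0155 0.0492] yaw x -169.81 z [-0. -0. -1.] g 0.34 26.8 f [-1.1 -0.3 -1. ] j [ 0.76  0.35 -0.99  2.01  0.35  0.96  1.34]
```

View pics/s2c.png

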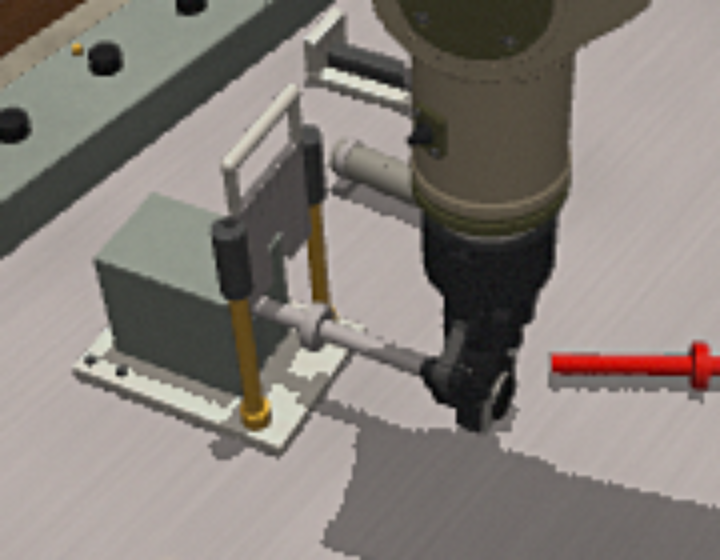

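The collar, at (316,325) in the crop, is now clear in front of the raised gate, and the fingers still hold the knob. The TCP has moved 36 mm from a start about 3 mm out, so the plunger is drawn about 39 mm.

```bash
python3 -c "
from workcell import manip
print(manip.hand_in())"
```

```text
the job is handed in; nothing more can be done
None
```

The job is handed in: the gate is up against its stop, the plunger is drawn about 39 mm by my measurements and still held in the fingers, and the arm never went near the lamp, resistor or carriage; the hand-in gave no verdict.

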